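Right the oil bottles and park the rollers on the tyre-shop bench

ROBOT

A 6-joint arm with a two-finger parallel gripper is mounted at the origin on the work surface. World frame = base frame: x ahead of the robot, y to its left, z up, the work surface at z = 0. Lengths are in m, angles in degrees, forces in N, time in s.
With the tool pointing down it reaches from about 0.3 to 0.75 m from the base axis. Payload 8.5 kg.
Tool frame: the origin (TCP) lies midway between the tips of the shut fingers; the grasp point (between the pads) lies 19 mm behind it; z points along the fingers, y is the direction in which the jaws open and shut (so a half turn about z gives the same grasp; the last joint's range is limited). The gripper opens to 85 mm and grips with 20 to 120 N. Pads are 22 mm wide; open, the fingers measure 114 mm over their backs; the gripper's body (76 mm by 85 mm) begins 54 mm behind the grasp point. The pads swing forward as they close: fully open they stand 13 mm farther back than shut.
Start: joints at [55.388, 21.807, 74.336, -0, 83.858, -12.336], TCP at [0.208, 0.509, 0.231] pointing down, gripper open.
Joint ranges: [-178.18, 178.18], [-50.72, 133.34], [12.68, 142.11], [-81.47, 261.47], [9.98, 163.14], [-165.26, 165.26]. Speed limits (degrees/s): [136.94, 136.94, 180, 180, 180, 180].

INTERFACE

Orientations are given as a 3x3 rotation matrix whose columns are the frame's x, y, z axes.
In Python, from rig import env, viewer, ticket gives the robot as it stands. The module is installed in compiled form; this text tells all that it offers.
- The arm moves only by the shell command python3 -m pendant 'ROWS' [FORCE]. ROWS is JSON, a list of rows, each a list of 3 entries, a list of its own where there are three numbers: the shift along the world's x, y, z in mm, then the turn about the world's z in rad, then the opening, from -1 (shut) to 1 (fully open). A call has 1 to 12 rows; each row shifts and turns the pose as measured when the row begins; what a row does not reach is not made up. A row lasts 1/8 s, in which the tool goes at most 62.5 mm and 10.7 degrees, less where a joint would pass 70% of its speed; a pose out of reach is approached as far as the arm can. A call with a gripper value outside its range is refused whole. The fingers move at their own pace and stop on an object; FORCE is the grip in N (left out, the last holds). Time passes only in rows, so rows that do not move let the fingers close. It gives the time, the measured TCP pose, the force and the opening at its end, in the units of the state.
- env.observe(): the state, without advancing time (a new reading comes with each control period).
- viewer.get_image(name): name is "scene" or "side" or "wrist"; returns (picture, depth): 480x640x3 uint8, red, green, blue; 480x640 float32, m along the optical axis (not along the pixel's ray), 0 where there is no reading.
- viewer.camera_params(name): a dict with "fx", "fy", "cx", "cy" (pixels), "D" ([k1, k2, p1, p2, k3] as OpenCV has them; the pictures are not rectified), "rvec" (rotation vector, rad) and "tvec" (3), from world to camera coordinates, as OpenCV has them; the wrist camera has in their place "T_tool_cam" (4x4, takes a point from camera to tool coordinates, whose origin is the TCP and whose axes are the flange's). Camera axes: x right, y down, z forward; pixel columns grow to the right and rows downward; lengths in m; the calibration is good to about 2 mm. A picture is of the moment at which its call begins: read the wrist's pose just before it. camera_params takes no time and is no camera call.
- ticket.close_job(): hands the job in, once; it reports no verdict.
The state is a dict: "time_s": time; "q": joint angles; "qvel": joint speeds; "joint_efforts": joint torques, N m; "position": TCP position; "tool_rot": TCP orientation; "ft_force": force on the tool from outside, world axes, zero at the start; "wrist_torque": the same for the moment, N m; "grip_width": finger opening in m.
Only numpy, scipy, OpenCV 4.12 (cv2) and the standard library are available. Lean on these libraries where they do the work, as an engineer would, in place of code of your own. Each camera call takes 0.05 s, during which the arm holds its last target. There are 200 camera calls.

TASK

The bench beside the tyre changer got knocked and has to be cleared for the next wheel. Stand every fallen oil bottle up again with its back close against the steel upstand, tipping each one up on its foot rather than lifting it off the bench, and roll both loose rollers, without picking them up, across their bay to the stop rail (the higher one, on the right) so that one lies against the rail and the other against the first, side against side and in line with the rail. Leave the other things on the bench where they are.

Things in the scene. Friction and masses are not known exactly. Their poses are not given: they have to be found in the camera images.
- upstand: Fixed bright steel sheet standing on the bench, left of the middle: a low wall 420 mm long, 136 mm high, 6 mm thick (folded top edge 22 mm deep, to the back). Origin: foot of its front face, mid length, on the bench top. The face looks to its own -x (towards the robot); own y runs along it; z up. Its place and yaw vary.
- rail: Fixed roller bay of dark steel on the robot's right: the stop rail, 300 mm long, 40 mm high, and opposite it a lower kerb, 28 mm high, 375 mm from the rail's face to the kerb's face (6 mm thick); bay ends open. Origin: foot of the rail's face, mid length, on the bench. The face looks to its own +y (to the kerb and the middle of the bench); own x runs along it; z up. Place and yaw vary.
- bottle1: Grey oil bottle, black cap, 0.35-0.65 kg. Flat body 80 (own x) x 56 (own y) x 130 mm high, shoulder 58 x 46 mm up to 150, round cap 40 mm in diameter from z = 162 to 202 mm. Origin: centre of its underside; own z runs to the cap and is up when it stands. It starts lying on a broad side, foot towards the upstand, cap towards the robot. May be absent.
- bottle2: A second oil bottle, the same as bottle1. May be absent.
- bottle3: A third oil bottle, the same as bottle1. May be absent.
- roller1_center (a point): Centre of a lying black roller with a rubber face, a plain cylinder 90 mm in diameter, 140 mm long, 0.5-0.9 kg, a steel bush in each end. Own x runs along its axis. It lies between rail and kerb, nearer to the rail than the other, roughly parallel to the rail, and rolls with a little resistance (about 1 N).
- roller2_center (a point): Centre of the second roller, the same as the first; it starts nearer to the kerb.
- paste_jar: White jar with a black lid, 76 mm in diameter, 80 mm high, standing behind the upstand; origin under its centre. A bystander.
- spray_can: Aluminium spray can, 56 mm in diameter, 170 mm high, standing at the left; origin under its centre. A bystander.
- wrench: Steel wrench 180 mm long, lying near the robot on the right; origin under its middle. A bystander.
- brush: Brush 200 mm long, lying at the left, beyond the bottles; origin under its middle. A bystander.
- mallet: Hammer 280 mm long, lying at the back on the right; origin under its middle. A bystander.
- roller1: The first roller itself; its own origin lies on its surface and turns as it rolls, so use roller1_center.
- roller2: The second roller itself; use roller2_center.
Mind the look-alikes: they are no part of the job. What is shaped like the bottle3 but pink is not meant.

How it is judged:
By the outcome, as a careful person would: the job done as asked, in the order asked, and still so for the second after the job is handed in, with the robot touching nothing.
Of bottle1, bottle2, bottle3 only 2 to 3 are there at a start; the rules pass over those that are not, and their reading is None.
At some moment in a run one of roller1 may be knocked a few centimetres aside while the robot is not near it.
Once in a run the grip may slacken for a moment while it holds something.
It also fails if it takes over 208 s, if anything falls off the work surface, if the arm or the gripper's body presses on something with over 40 N, if the wrist force passes 120 N, or if a joint passes its speed limit or range.

## Working session

There is one attempt and no reset: what is moved stays moved. The work goes in short steps, Python scripts to look and compute and a shell command to move; the robot and the scene stay as the last step left them, time stands still between calls to the robot, and variables do not carry over. Pictures are saved under pics/ and viewed, about 12 in all and at most 16, crops included, and the job is handed in when it is done.

```bash
mkdir -p pics
cat > h.py <<'E'
import numpy as np, cv2
from rig import env, viewer, ticket
def snap(cam,fn,crop=None,scale=1):
    im,d=viewer.get_image(cam)
    np.savez('last_%s.npz'%cam,im=im,d=d)
    o=im[:,:,::-1]
    if crop: x0,y0,x1,y1=crop; o=o[y0:y1,x0:x1]
    o=cv2.resize(o,None,fx=scale,fy=scale,interpolation=cv2.INTER_CUBIC)
    cv2.imwrite(fn,o); return im,d
def world(cam,uv,d,T=None):
    p=viewer.camera_params(cam)
    K=np.array([[p['fx'],0,p['cx']],[0,p['fy'],p['cy']],[0,0,1]])
    uv=np.asarray(uv,float).reshape(-1,2)
    n=cv2.undistortPoints(uv.reshape(-1,1,2),K,np.array(p['D'])).reshape(-1,2)
    z=np.array([d[int(round(v)),int(round(u))] for u,v in uv])
    c=np.c_[n*z[:,None],z]
    R,_=cv2.Rodrigues(np.array(p['rvec'],float)); return (c-np.ravel(p['tvec']))@R
def cloud(cam,d):
    vv,uu=np.nonzero(d>0)
    return uu,vv,world(cam,np.c_[uu,vv],d)
E
python3 - <<'E'
from h import *
for c in('scene','side'):
    snap(c,f'pics/{c}0.png')
s=env.observe(); print(s['position'],s['tool_rot'],s['grip_width'],s['time_s'])
E
```

```text
[0.20835414 0.50874226 0.23079586] [[-9.25365510e-01  3.79075420e-01 -7.06823912e-04]
 [ 3.79075990e-01  9.25364961e-01 -1.04086975e-03]
 [ 2.59501947e-04 -1.23112494e-03 -9.99999208e-01]] 0.08548340778980114 0.1
```

View pics/scene0.png

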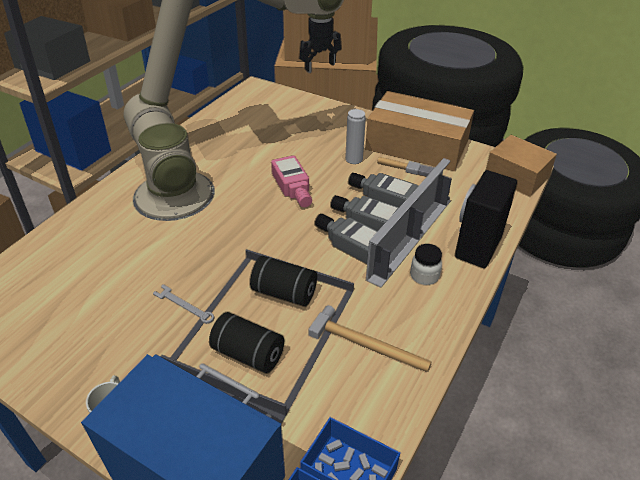

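View pics/side0.png

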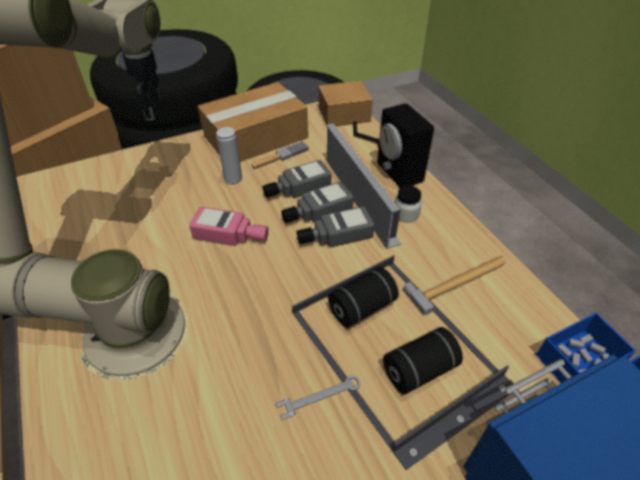

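The scene shows three grey bottles (scene ~(350,235), (365,207), (385,187)) and one pink look-alike (290,178), which has to stay. The rollers are at (283,280) and (246,341). The rail is the lower-left bar near the blue box, and the kerb is by (300,268). Next I'll merge both depth clouds into a top-down map.

```bash
cat > top.py <<'E'
from h import *
import sys
# top-down map 1.5 mm/px : u = (0.55-y)/.0015, v=(0.9-x)/.0015
def top(fn,fresh=False,x1=0.95,y1=0.6,s=.0016,cams=('scene','side')):
    rgb=np.zeros((560,760,3),np.uint8); H=np.full((560,760),-1.)
    for c in cams:
        if fresh: im,d=viewer.get_image(c); np.savez('last_%s.npz'%c,im=im,d=d)
        else: f=np.load('last_%s.npz'%c); im,d=f['im'],f['d']
        uu,vv,P=cloud(c,d); C=im[vv,uu]
        m=(P[:,2]<.25)&(P[:,2]>-.02); P=P[m];C=C[m]
        u=np.round((y1-P[:,1])/s).astype(int); v=np.round((x1-P[:,0])/s).astype(int)
        m=(u>=1)&(u<759)&(v>=1)&(v<559)
        o=np.argsort(P[m,2]); 
        for a,b,z,col in zip(u[m][o],v[m][o],P[m,2][o],C[m][o]):
            w=H[b-1:b+2,a-1:a+2]; k=w<z
            w[k]=z; rgb[b-1:b+2,a-1:a+2][k]=col
    for i in range(0,10):
        v=int((x1-i*.1)/s); 
        if 0<=v<560: rgb[v,::6]=(255,255,0); cv2.putText(rgb,'%.1f'%(i*.1),(0,v-2),0,.4,(255,0,0))
    for i in range(-6,7):
        u=int((y1-i*.1)/s)
        if 0<=u<760: rgb[::6,u]=(255,255,0); cv2.putText(rgb,'%.1f'%(i*.1),(u,555),0,.4,(255,0,0))
    np.savez('H.npz',H=H,rgb=rgb)
    cv2.imwrite(fn,rgb[:,:,::-1])
if __name__=='__main__': top(sys.argv[1],len(sys.argv)>2)
E
python3 top.py pics/top0.png
```

```text
(no output)
```

View pics/top0.png

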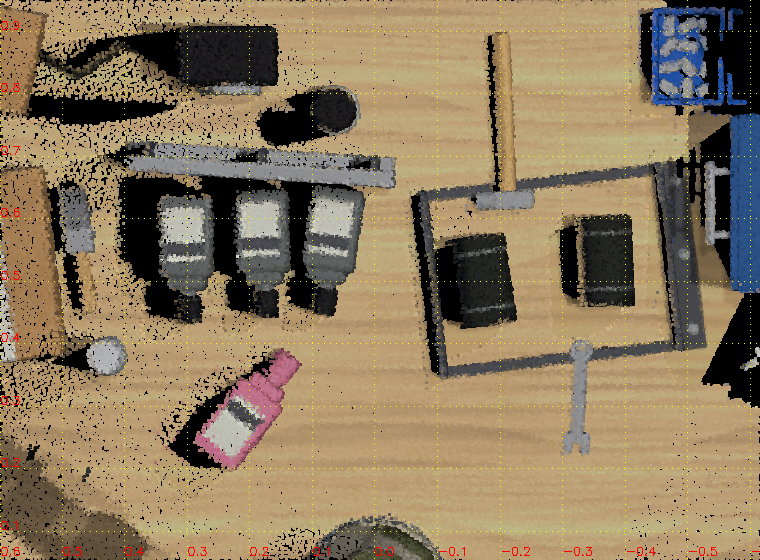

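Top map: bottles at map px (335,235), (262,235) and (187,245), upstand along v≈180, kerb at u≈428, rail at u≈680, roller tops at (480,280) and (605,260). Now numeric fits.

```bash
cat > fit.py <<'E'
from h import *
def rect(P): 
    r=cv2.minAreaRect((P[:,:2]*1000).astype(np.float32)); return [np.round(a,1) for a in (r[0],r[1],r[2])]
if __name__=='__main__':
    Ps=[];Cs=[]
    for c in('scene','side'):
        f=np.load('last_%s.npz'%c); uu,vv,P=cloud(c,f['d']); Ps.append(P);Cs.append(f['im'][vv,uu].astype(int))
    for c,P in zip('ab',Ps):
        b=P[(P[:,0]>.4)&(P[:,0]<.6)&(P[:,1]<-.1)&(P[:,1]>-.2)&(abs(P[:,2])<.01)]; print(c,'bench z',np.median(b[:,2]))
    P=np.vstack(Ps)
    def box(x0,x1,y0,y1,z0,z1): return P[(P[:,0]>x0)&(P[:,0]<x1)&(P[:,1]>y0)&(P[:,1]<y1)&(P[:,2]>z0)&(P[:,2]<z1)]
    t=box(.6,.75,-.05,.45,.125,.15); print('upstand top',len(t),rect(t),t[:,2].max())
    w=box(.6,.72,0,.42,.07,.115)
    # front face: lowest x per y-bin
    ys=np.arange(0,.42,.02); q=[(y+.01,np.percentile(w[(w[:,1]>=y)&(w[:,1]<y+.02),0],10)) for y in ys if ((w[:,1]>=y)&(w[:,1]<y+.02)).sum()>5]
    print('face',np.round(q,3).tolist())
    for y0,y1 in((.03,.135),(.135,.25),(.255,.36)):
        b=box(.50,.66,y0,y1,.05,.065); print('bottle top',len(b),rect(b),'zmed',np.median(b[:,2]), b[:,:2].mean(0), b[:,0].max())
        c=box(.40,.49,y0,y1,.02,.06); print('  cap',len(c),rect(c),c[:,2].max(),c[c[:,2]>.04].mean(0))
    for y0,y1 in((-.22,-.08),(-.45,-.25)):
        b=box(.35,.7,y0,y1,.08,.1); print('roller top',len(b),rect(b),b[:,2].max())
        b=box(.35,.7,y0-.02,y1+.02,.045,.1); print('  upper half',rect(b))
    r=box(.35,.75,-.52,-.40,.034,.05); print('rail top',len(r),rect(r),cv2.boxPoints(cv2.minAreaRect((r[:,:2]*1000).astype(np.float32))).round().tolist())
    k=box(.3,.7,-.12,-.03,.022,.034); k=k[~((k[:,1]<-.085)&(k[:,0]>.42)&(k[:,0]<.6))]
    print('kerb',len(k),rect(k),np.polyfit(k[:,0],k[:,1],1))
E
python3 fit.py
```

```text
a bench z 0.00017537660101486747
b bench z -0.0016166471308896781
upstand top 1902 [array([677.8, 185. ]), array([430.2,  26.1]), np.float64(86.4)] 0.14398903567981
face [[0.01, 0.656], [0.03, 0.657], [0.05, 0.658], [0.07, 0.659], [0.09, 0.661], [0.11, 0.662], [0.13, 0.663], [0.15, 0.664], [0.17, 0.666], [0.19, 0.668], [0.21, 0.668], [0.23, 0.669], [0.25, 0.671], [0.27, 0.672], [0.29, 0.673], [0.31, 0.674], [0.33, 0.675], [0.35, 0.678], [0.37, 0.679], [0.39, 0.679]]
bottle top 1761 [array([582.4,  69.5]), array([ 82.3, 160.8]), np.float64(83.5)] zmed 0.05490281951274338 [0.57576033 0.06712431] 0.6599974125185405
  cap 449 [array([467.7,  82.9]), array([40. , 46.1]), np.float64(85.2)] 0.052730557376712 [0.46923708 0.08252567 0.04516773]
bottle top 1601 [array([572. , 182.8]), array([146.2,  87.7]), np.float64(2.4)] zmed 0.05507170732890023 [0.57321214 0.17906768] 0.6453382499743103
  cap 449 [array([466.4, 177.4]), array([46.4, 41.5]), np.float64(2.0)] 0.05388533731055084 [0.46595801 0.17595967 0.0447141 ]
bottle top 1446 [array([568.3, 305.1]), array([136.9,  87.4]), np.float64(1.4)] zmed 0.05523232182375953 [0.57101716 0.3009962 ] 0.6370705972655925
  cap 460 [array([461.9, 297.8]), array([56.1, 49.9]), np.float64(0.8)] 0.05490573478098979 [0.4612261  0.29867377 0.04487945]
roller top 2146 [array([ 501.2, -169.6]), array([141.9,  63.8]), np.float64(9.3)] 0.09672500158127778
  upper half [array([ 501.3, -169.8]), array([143.5,  92.1]), np.float64(8.4)]
roller top 3027 [array([ 533.5, -366. ]), array([141.3,  68.3]), np.float64(0.9)] 0.09568627473482674
  upper half [array([ 578.6, -374.3]), array([117.1, 246.3]), np.float64(79.7)]
rail top 1263 [array([ 535.1, -434.1]), array([303.4,  83.1]), np.float64(6.3)] [[380.0, -409.0], [389.0, -492.0], [690.0, -459.0], [681.0, -376.0]]
kerb 337 [array([494.5, -91.8]), array([300.5,  14.8]), np.float64(6.5)] [ 0.11987859 -0.15264574]
```

```bash
python3 -m pendant '[[[43,-36,0],0.07,1],[[43,-36,0],0.07,1],[[43,-36,0],0.07,1],[[43,-36,0],0.07,1],[[43,-36,0],0.07,1],[[38,-31,0],0.067,1],[[0,0,0],0,1]]' 25
```

```text
time_s: 0.98
position: [0.467, 0.2898, 0.2281]
tool_rot: [[-0.999, -0.045, -0.004], [-0.045, 0.999, -0.004], [0.004, -0.004, -1.0]]
ft_force: [0.1, 1.0, 0.2]
grip_width: 0.0852
```

Run:
```python
from h import *
p=viewer.camera_params('wrist'); s=env.observe()
im,d=snap('wrist','pics/w1.png')
T=np.array(p['T_tool_cam']);K=np.array([[p['fx'],0,p['cx']],[0,p['fy'],p['cy']],[0,0,1]])
vv,uu=np.nonzero((d>.02)&(d<.5)); uv=np.c_[uu,vv].astype(float)
n=cv2.undistortPoints(uv.reshape(-1,1,2),K,np.array(p['D'])).reshape(-1,2); z=d[vv,uu]
P=(np.c_[n*z[:,None],z]@T[:3,:3].T+T[:3,3])@np.array(s['tool_rot']).T+s['position']
for nm,(x0,x1,y0,y1) in dict(cap1=(.42,.485,.26,.34),cap2=(.42,.485,.14,.215)).items():
    m=(P[:,0]>x0)&(P[:,0]<x1)&(P[:,1]>y0)&(P[:,1]<y1)&(P[:,2]>.03)&(P[:,2]<.06); c=P[m]
    r=cv2.minAreaRect((c[:,:2]*1000).astype(np.float32)); print(nm,m.sum(),np.round(r[0],1),np.round(r[1],1),r[2],c[:,2].max(),c[c[:,2]>.045].mean(0))
print(s['time_s'])
```

```text
cap1 2848 [459.9 303. ] [40.2 50.2] 89.91470336914062 0.04982961305621558 [0.45478769 0.30316181 0.04687948]
cap2 2482 [464.2 180.8] [41.9 39.5] 1.0712852478027344 0.05042200713502201 [0.46300004 0.18081496 0.04696887]
0.975
```

View pics/w1.png

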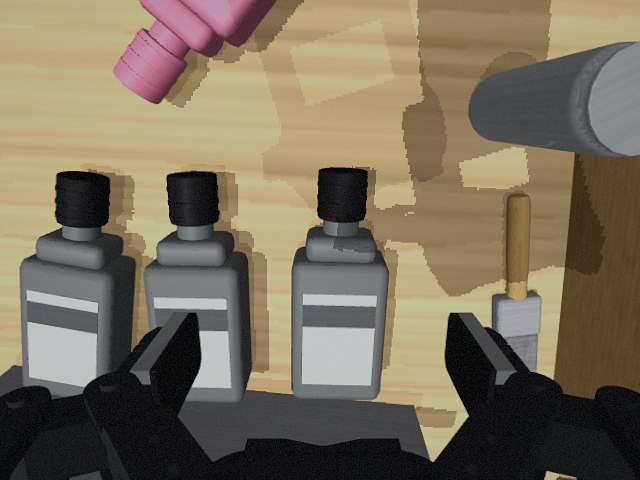

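The caps are at wrist px (343,195), (193,197) and (82,198). The pink one is separate at the top. Descending on bottle 1's cap.

```bash
python3 -m pendant '[[[-8,11,-50],0,1],[[0,0,-50],0,1],[[0,0,-50],0,1],[[0,0,-35],0,1],[[0,0,-20],0,1],[[0,0,0],0,1]]'
```

```text
time_s: 1.78
position: [0.4506, 0.3075, 0.0185]
tool_rot: [[-0.999, -0.05, -0.004], [-0.05, 0.999, -0.002], [0.004, -0.002, -1.0]]
ft_force: [0.4, 0.7, -0.1]
grip_width: 0.0855
```

```bash
python3 -m pendant '[[[6,-5,-8],0,1],[[0,0,0],0,1],[[0,0,0],0,-1],[[0,0,0],0,-1],[[0,0,0],0,-1],[[0,0,0],0,-1],[[0,0,0],0,-1],[[0,0,0],0,-1]]' 25
```

```text
time_s: 2.78
position: [0.4577, 0.3035, 0.0133]
tool_rot: [[-0.999, -0.051, 0.001], [-0.051, 0.999, -0.0], [-0.001, -0.0, -1.0]]
ft_force: [-0.8, 0.7, -0.3]
grip_width: 0.0392
```

```bash
python3 -m pendant '[[[-8,0,0],-0.03,-1],[[-8,0,0],-0.03,-1],[[-8,0,0],-0.03,-1],[[0,0,0],-0.017,-1],[[0,0,0],0,-1]]'
python3 - <<'E'
from top import *
top('pics/t1.png',True)
from fit import rect
P=np.vstack([cloud(c,np.load('last_%s.npz'%c)['d'])[2] for c in('scene','side')])
m=(P[:,0]>.49)&(P[:,0]<.66)&(P[:,1]>.24)&(P[:,1]<.37)&(P[:,2]>.045)&(P[:,2]<.065)
print(rect(P[m]),P[m][:,0].max(),np.percentile(P[m][:,0],99))
for y in (.26,.28,.30,.32,.34):
    q=P[m&(abs(P[:,1]-y)<.006)]; print(y,np.percentile(q[:,0],98) if len(q) else None)
E
```

```text
time_s: 3.4
position: [0.4319, 0.3038, 0.0133]
tool_rot: [[-0.998, 0.063, 0.001], [0.063, 0.998, 0.0], [-0.001, 0.0, -1.0]]
ft_force: [1.5, 0.4, -2.1]
grip_width: 0.0392
[array([550.4, 292.7]), array([ 89.2, 125.4]), np.float64(85.1)] 0.6148530238650197 0.6104600893462715
0.26 0.605211245022873
0.28 0.608693292136777
0.3 0.6098792729290352
0.32 0.610992823471955
0.34 0.535448124457189
```

```bash
python3 -m pendant '[[[4,0,0],0,-1],[[3,0,16],0,-1],[[4.5,0,15],0,-1],[[6,0,15],0,-1],[[7,0,14],0,-1],[[8,-1,14],0,-1],[[9,-1,13],0,-1],[[0,0,0],0,-1]]'
```

```text
time_s: 4.5
position: [0.4741, 0.2995, 0.0998]
tool_rot: [[-0.998, 0.066, -0.008], [0.066, 0.998, -0.004], [0.008, -0.004, -1.0]]
ft_force: [-0.4, 1.1, -2.2]
grip_width: 0.039
```

```bash
python3 -m pendant '[[[10.5,-1,12],0,-1],[[11.5,-1,11],0,-1],[[12.5,-1,10],0,-1],[[13,-1,9],0,-1],[[14,-1,8],0,-1],[[14,-1,6],0,-1],[[0,0,0],0,-1]]'
```

```text
time_s: 5.38
position: [0.5463, 0.2929, 0.1505]
tool_rot: [[-0.998, 0.065, -0.023], [0.065, 0.998, -0.007], [0.023, -0.008, -1.0]]
ft_force: [-3.2, 0.6, 4.7]
grip_width: 0.0395
```

Run:
```python
from h import *
s=env.observe();print(s['position'],s['ft_force'])
import numpy as np
z=s['position'][2]*1000-13.3+28; a=180/np.pi*np.arcsin(min(1,z/184.1)); print(a, s['position'][0]+.1841*np.cos(np.radians(a)))
snap('side','pics/s1.png',(160,60,460,300),2.5)
```

```text
[0.54631652 0.29285086 0.15051083] [-3.18403205  0.5710418   4.69894486]
63.818025036178405 0.6275457775933609
```

View pics/s1.png

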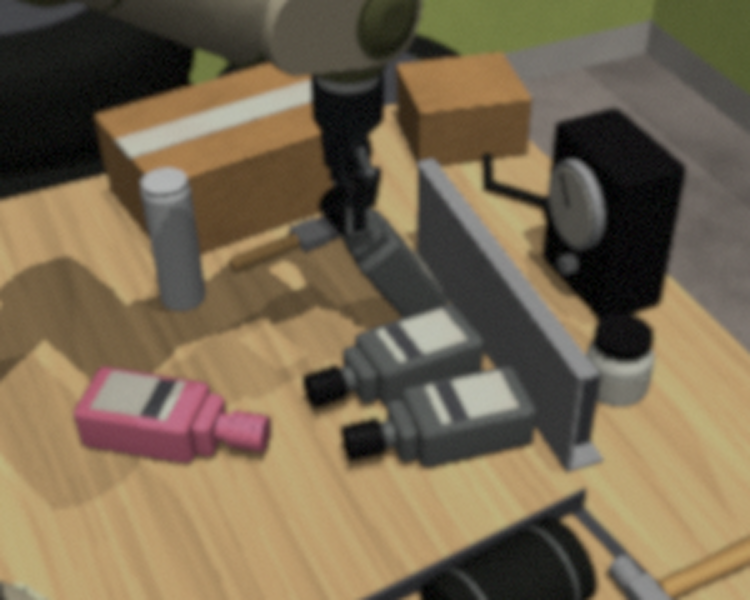

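```bash
python3 -m pendant '[[[-6,0,4],0,-1],[[14,-1,8],0,-1],[[15,-1,7],0,-1],[[16,-1,5],0,-1],[[0,0,0],0,-1]]'
```

```text
time_s: 6.05
position: [0.5798, 0.2896, 0.1702]
tool_rot: [[-0.997, 0.063, -0.034], [0.063, 0.998, -0.011], [0.034, -0.013, -0.999]]
ft_force: [-0.1, -1.0, -4.2]
grip_width: 0.0392
```

```bash
python3 -m pendant '[[[0,0,-4],0,-1],[[0,0,0],0,-1]]';python3 - <<'E'
from h import *
snap('side','pics/s2.png',(260,100,420,260),3.5)
E
```

```text
time_s: 6.3
position: [0.5778, 0.2897, 0.1646]
tool_rot: [[-0.997, 0.062, -0.038], [0.063, 0.998, -0.012], [0.037, -0.014, -0.999]]
ft_force: [0.7, -0.3, -5.3]
grip_width: 0.0392
```

View pics/s2.png

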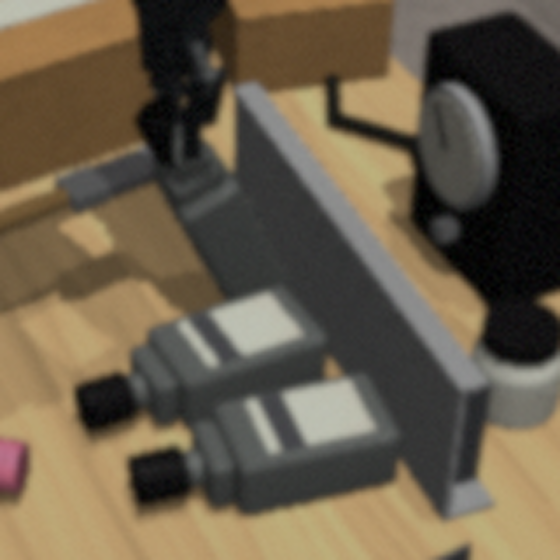

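```bash
for i in 1 2 3; do python3 -m pendant '[[[0,0,-3],0,-1],[[0,0,0],0,-1]]' | egrep 'pos|ft'; done
```

```text
position: [0.5774, 0.2899, 0.1617]
ft_force: [-0.2, 0.0, -3.7]
position: [0.5778, 0.2899, 0.1605]
ft_force: [0.4, -0.5, -3.8]
position: [0.5783, 0.2899, 0.1606]
ft_force: [-0.3, -0.6, -6.6]
```

```bash
cat > prof.py <<'E'
from h import *
import sys
y0,y1=map(float,sys.argv[1:3])
Ps=[]
for c in('scene','side'):
    im,d=viewer.get_image(c); Ps.append(cloud(c,d)[2])
P=np.vstack(Ps)
for z in np.arange(.0,.2,.015):
    m=(P[:,1]>y0)&(P[:,1]<y1)&(abs(P[:,2]-z)<.005)&(P[:,0]>.45)&(P[:,0]<.72)
    if z<.01: m&=P[:,2]>.004
    q=P[m]
    if len(q)>5: print('z%.3f n%d x5 %.3f x50 %.3f x95 %.3f'%(z,len(q),*np.percentile(q[:,0],[5,50,95])))
E
python3 prof.py .265 .315; python3 -c "
from h import *;s=env.observe();print(s['position'],s['ft_force'],s['wrist_torque'])"
```

```text
z0.000 n44 x5 0.471 x50 0.678 x95 0.716
z0.015 n34 x5 0.673 x50 0.676 x95 0.697
z0.030 n37 x5 0.601 x50 0.676 x95 0.681
z0.045 n32 x5 0.672 x50 0.675 x95 0.680
z0.060 n42 x5 0.671 x50 0.676 x95 0.681
z0.075 n52 x5 0.640 x50 0.675 x95 0.681
z0.090 n76 x5 0.621 x50 0.672 x95 0.679
z0.105 n57 x5 0.571 x50 0.634 x95 0.676
z0.120 n78 x5 0.568 x50 0.625 x95 0.675
z0.135 n249 x5 0.567 x50 0.678 x95 0.693
z0.150 n121 x5 0.571 x50 0.593 x95 0.609
z0.165 n43 x5 0.558 x50 0.586 x95 0.603
z0.180 n72 x5 0.551 x50 0.578 x95 0.594
z0.195 n130 x5 0.552 x50 0.568 x95 0.590
[0.57827696 0.28994603 0.16005528] [-0.67560198 -0.83929683  1.73000744] [ 0.00267926  0.30468473 -0.01268761]
```

```bash
python3 -m pendant '[[[8,0,3],0,-1],[[8,0,3],0,-1],[[8,0,2],0,-1],[[0,0,0],0,-1]]' 20 | egrep 'pos|ft|rot'; python3 -m pendant '[[[8,-1,1],0,-1],[[8,0,0],0,-1],[[8,0,0],0,-1],[[0,0,0],0,-1]]'; python3 prof.py .265 .315
```

```text
position: [0.6038, 0.2899, 0.1665]
tool_rot: [[-0.997, 0.062, -0.034], [0.063, 0.998, -0.011], [0.034, -0.014, -0.999]]
ft_force: [-1.7, 0.1, -4.5]
time_s: 8.2
position: [0.6293, 0.2887, 0.1671]
tool_rot: [[-0.997, 0.062, -0.036], [0.063, 0.998, -0.012], [0.035, -0.014, -0.999]]
ft_force: [-1.3, -1.3, -5.2]
grip_width: 0.0391
z0.000 n49 x5 0.455 x50 0.561 x95 0.707
z0.015 n26 x5 0.616 x50 0.679 x95 0.713
z0.030 n28 x5 0.612 x50 0.677 x95 0.680
z0.045 n29 x5 0.611 x50 0.678 x95 0.681
z0.060 n40 x5 0.609 x50 0.675 x95 0.681
z0.075 n33 x5 0.606 x50 0.677 x95 0.681
z0.090 n38 x5 0.605 x50 0.675 x95 0.680
z0.105 n33 x5 0.603 x50 0.656 x95 0.676
z0.120 n62 x5 0.602 x50 0.658 x95 0.675
z0.135 n234 x5 0.605 x50 0.678 x95 0.693
z0.150 n114 x5 0.604 x50 0.614 x95 0.650
z0.165 n45 x5 0.607 x50 0.630 x95 0.644
z0.180 n65 x5 0.602 x50 0.613 x95 0.643
z0.195 n63 x5 0.601 x50 0.616 x95 0.642
```

```bash
python3 -m pendant '[[[8,0,0],0,-1],[[8,-1,-1],0,-1],[[2,0,-1],0,-1],[[0,0,0],0,-1]]' | egrep 'pos|ft|rot';  python3 prof.py .265 .315 | cut -c1-30
```

```text
position: [0.6477, 0.2879, 0.1651]
tool_rot: [[-0.997, 0.062, -0.037], [0.062, 0.998, -0.012], [0.036, -0.014, -0.999]]
ft_force: [-1.4, -0.6, -4.3]
z0.000 n61 x5 0.457 x50 0.681 
z0.015 n27 x5 0.616 x50 0.619 
z0.030 n37 x5 0.615 x50 0.618 
z0.045 n35 x5 0.614 x50 0.619 
z0.060 n33 x5 0.614 x50 0.617 
z0.075 n31 x5 0.614 x50 0.677 
z0.090 n34 x5 0.613 x50 0.615 
z0.105 n19 x5 0.611 x50 0.614 
z0.120 n24 x5 0.612 x50 0.615 
z0.135 n211 x5 0.618 x50 0.679
z0.150 n137 x5 0.619 x50 0.634
z0.165 n29 x5 0.622 x50 0.631 
z0.180 n64 x5 0.620 x50 0.632 
z0.195 n65 x5 0.619 x50 0.634
```

```bash
python3 -m pendant '[[[2,0,-3],0,-1],[[0,0,-1],0,-1],[[0,0,0],0,-1]]' | egrep 'pos|ft|rot'; python3 -m pendant '[[[0,0,0],0,0.2],[[0,0,0],0,0.5],[[0,0,0],0,1],[[0,0,0],0,1],[[0,0,40],0,1],[[0,0,40],0,1],[[0,0,0],0,1]]'|egrep 'time|pos|ft|rot|grip'; python3 prof.py .265 .315 | cut -c1-30; python3 -c "
from h import *; snap('wrist','pics/w2.png')"
```

```text
position: [0.6497, 0.2879, 0.1618]
tool_rot: [[-0.997, 0.061, -0.035], [0.062, 0.998, -0.012], [0.034, -0.014, -0.999]]
ft_force: [-1.9, -0.7, -2.6]
time_s: 10.15
position: [0.6507, 0.288, 0.2457]
tool_rot: [[-0.998, 0.062, -0.03], [0.062, 0.998, -0.011], [0.029, -0.012, -0.999]]
ft_force: [-0.1, -0.1, 0.2]
grip_width: 0.0854
z0.000 n44 x5 0.478 x50 0.581 
z0.015 n28 x5 0.615 x50 0.619 
z0.030 n33 x5 0.616 x50 0.619 
z0.045 n38 x5 0.616 x50 0.648 
z0.060 n36 x5 0.615 x50 0.676 
z0.075 n30 x5 0.616 x50 0.678 
z0.090 n40 x5 0.615 x50 0.648 
z0.105 n24 x5 0.616 x50 0.618 
z0.120 n32 x5 0.615 x50 0.619 
z0.135 n185 x5 0.623 x50 0.682
z0.150 n169 x5 0.625 x50 0.644
z0.165 n53 x5 0.625 x50 0.639 
z0.180 n69 x5 0.626 x50 0.640 
z0.195 n124 x5 0.626 x50 0.645
```

View pics/w2.png

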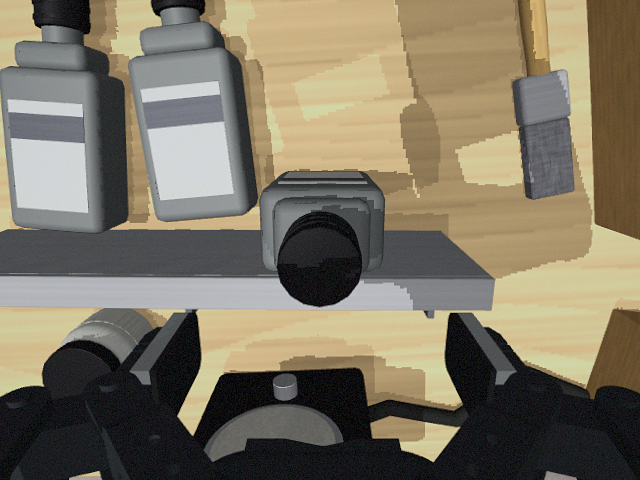

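Bottle 1 stands square, with its front 57 mm from the face (px (320,220)). Next is bottle 2.

```bash
python3 -m pendant '[[[-45,-26,0],0.03,1],[[-45,-26,0],0.03,1],[[-45,-26,0],0.03,1],[[-42,-23,0],0,1],[[0,0,-40],0,1],[[0,0,-50],0,1],[[0,0,-40],0,1],[[0,0,0],0,1]]' 25
```

```text
time_s: 11.3
position: [0.4618, 0.1825, 0.0967]
tool_rot: [[-0.998, -0.031, -0.053], [-0.03, 0.999, -0.02], [0.054, -0.018, -0.998]]
ft_force: [1.1, 0.3, 0.7]
grip_width: 0.0851
```

```bash
python3 -m pendant '[[[0,0,-30],0.01,1],[[0,0,-30],0,1],[[0,0,-20],0,1],[[0,0,0],0,1],[[0,0,0],0,1]]' 25; python3 -m pendant '[[[0,0,0],0,-1],[[0,0,0],0,-1],[[0,0,0],0,-1],[[0,0,0],0,-1],[[0,0,0],0,-1],[[0,0,0],0,-1]]' 25
```

```text
time_s: 11.92
position: [0.465, 0.1831, 0.0204]
tool_rot: [[-0.998, -0.041, -0.045], [-0.041, 0.999, -0.019], [0.046, -0.017, -0.999]]
ft_force: [0.1, 0.1, 0.8]
grip_width: 0.0852
time_s: 12.68
position: [0.4661, 0.1832, 0.0228]
tool_rot: [[-0.998, -0.041, -0.042], [-0.04, 0.999, -0.019], [0.042, -0.017, -0.999]]
ft_force: [-0.8, 0.7, 0.0]
grip_width: 0.0391
```

```bash
python3 -m pendant '[[[0,0,0],0,0.5],[[0,0,0],0,0.5],[[-2,-1,-12],0,0.5],[[0,0,-2],0,0.5],[[0,0,0],0,-1],[[0,0,0],0,-1],[[0,0,0],0,-1],[[0,0,0],0,-1],[[0,0,0],0,-1]]' 25
```

```text
time_s: 13.8
position: [0.4637, 0.1822, 0.0076]
tool_rot: [[-0.998, -0.041, -0.043], [-0.04, 0.999, -0.019], [0.043, -0.017, -0.999]]
ft_force: [-0.2, -0.2, -0.5]
grip_width: 0.0393
```

```bash
python3 -m pendant '[[[-9,0,0],-0.02,-1],[[-9,0,0],-0.03,-1],[[-9,0,0],-0.03,-1],[[-7,0,0],-0.02,-1],[[0,0,0],0,-1],[[0,0,0],0,-1]]'
cat > foot.py <<'E'
from h import *
import sys
y0,y1=map(float,sys.argv[1:3])
P=np.vstack([cloud(c,viewer.get_image(c)[1])[2] for c in('scene','side')])
m=(P[:,0]>.49)&(P[:,0]<.66)&(P[:,1]>y0)&(P[:,1]<y1)&(P[:,2]>.045)&(P[:,2]<.065)
for y in np.arange(y0,y1,.02):
    q=P[m&(abs(P[:,1]-y)<.006)]
    if len(q)>5: print('%.3f foot %.3f face %.3f'%(y,np.percentile(q[:,0],98),.6554+.0625*y))
E
python3 foot.py .12 .24
```

```text
time_s: 14.55
position: [0.4268, 0.1823, 0.0076]
tool_rot: [[-0.997, 0.066, -0.044], [0.066, 0.998, -0.014], [0.043, -0.017, -0.999]]
ft_force: [2.2, -0.1, -3.1]
grip_width: 0.0397
0.120 foot 0.595 face 0.663
0.140 foot 0.604 face 0.664
0.160 foot 0.606 face 0.665
0.180 foot 0.608 face 0.667
0.200 foot 0.608 face 0.668
```

```bash
python3 -m pendant '[[[3,0,16],0,-1],[[4.5,0,15],0,-1],[[6,0,15],0,-1],[[7,0,14],0,-1],[[8,-1,14],0,-1],[[9,-1,13],0,-1],[[0,0,0],0,-1]]' 20 |egrep 'pos|ft|rot'; python3 -m pendant '[[[10.5,-1,12.5],0,-1],[[11.5,-1,12],0,-1],[[12.5,-1,11],0,-1],[[13,-1,10],0,-1],[[0,0,0],0,-1]]'; python3 prof.py .14 .20 | cut -c1-30
```

```text
position: [0.4636, 0.1791, 0.095]
tool_rot: [[-0.996, 0.067, -0.053], [0.068, 0.998, -0.016], [0.052, -0.02, -0.998]]
ft_force: [0.0, 0.4, -3.9]
time_s: 16.15
position: [0.5077, 0.1751, 0.1365]
tool_rot: [[-0.996, 0.066, -0.065], [0.067, 0.998, -0.017], [0.064, -0.021, -0.998]]
ft_force: [-3.2, 0.3, 3.0]
grip_width: 0.0389
z0.000 n57 x5 0.461 x50 0.682 
z0.015 n78 x5 0.665 x50 0.672 
z0.030 n86 x5 0.666 x50 0.673 
z0.045 n103 x5 0.637 x50 0.670
z0.060 n141 x5 0.621 x50 0.667
z0.075 n178 x5 0.608 x50 0.620
z0.090 n174 x5 0.596 x50 0.636
z0.105 n169 x5 0.525 x50 0.590
z0.120 n216 x5 0.516 x50 0.570
z0.135 n488 x5 0.525 x50 0.665
z0.150 n109 x5 0.493 x50 0.519
z0.165 n156 x5 0.486 x50 0.505
z0.180 n67 x5 0.499 x50 0.507 
z0.195 n42 x5 0.499 x50 0.508
```

```bash
python3 -m pendant '[[[12,-1,9],0,-1],[[13,-1,8],0,-1],[[14,-1,6],0,-1],[[14,-1,5],0,-1],[[0,0,0],0,-1]]'; python3 prof.py .14 .20 | cut -c1-30
```

```text
time_s: 16.88
position: [0.5556, 0.1713, 0.1585]
tool_rot: [[-0.995, 0.065, -0.079], [0.066, 0.998, -0.018], [0.078, -0.023, -0.997]]
ft_force: [-0.4, -0.1, -5.8]
grip_width: 0.0394
z0.000 n51 x5 0.456 x50 0.671 
z0.015 n86 x5 0.665 x50 0.672 
z0.030 n85 x5 0.665 x50 0.672 
z0.045 n74 x5 0.666 x50 0.674 
z0.060 n75 x5 0.665 x50 0.671 
z0.075 n127 x5 0.628 x50 0.669
z0.090 n132 x5 0.621 x50 0.668
z0.105 n94 x5 0.613 x50 0.621 
z0.120 n114 x5 0.553 x50 0.611
z0.135 n444 x5 0.551 x50 0.667
z0.150 n188 x5 0.558 x50 0.580
z0.165 n64 x5 0.539 x50 0.563 
z0.180 n101 x5 0.534 x50 0.562
z0.195 n146 x5 0.539 x50 0.552
```

```bash
python3 -m pendant '[[[13,-1,3],0,-1],[[13,-1,2],0,-1],[[13,-1,1],0,-1],[[13,-1,0],0,-1],[[0,0,0],0,-1]]'; python3 prof.py .14 .20 | cut -c1-30
```

```text
time_s: 17.6
position: [0.6026, 0.1684, 0.1639]
tool_rot: [[-0.994, 0.062, -0.087], [0.064, 0.998, -0.018], [0.086, -0.024, -0.996]]
ft_force: [0.5, -0.7, -2.1]
grip_width: 0.0393
z0.000 n63 x5 0.467 x50 0.676 
z0.015 n70 x5 0.607 x50 0.680 
z0.030 n73 x5 0.602 x50 0.677 
z0.045 n73 x5 0.600 x50 0.674 
z0.060 n82 x5 0.596 x50 0.671 
z0.075 n94 x5 0.594 x50 0.671 
z0.090 n99 x5 0.591 x50 0.671 
z0.105 n91 x5 0.588 x50 0.648 
z0.120 n105 x5 0.585 x50 0.641
z0.135 n364 x5 0.590 x50 0.671
z0.150 n195 x5 0.588 x50 0.608
z0.165 n55 x5 0.584 x50 0.607 
z0.180 n87 x5 0.582 x50 0.608 
z0.195 n109 x5 0.579 x50 0.596
```

```bash
python3 -m pendant '[[[12,-1,0],0,-1],[[12,-1,-1],0,-1],[[9,0,-1],0,-1],[[0,0,0],0,-1]]' | egrep 'pos|ft|rot';  python3 prof.py .14 .20 | cut -c1-30
```

```text
position: [0.6363, 0.1665, 0.1619]
tool_rot: [[-0.994, 0.061, -0.089], [0.063, 0.998, -0.019], [0.088, -0.024, -0.996]]
ft_force: [-0.7, -0.5, -0.2]
z0.000 n59 x5 0.457 x50 0.681 
z0.015 n74 x5 0.609 x50 0.676 
z0.030 n78 x5 0.607 x50 0.675 
z0.045 n67 x5 0.607 x50 0.676 
z0.060 n81 x5 0.606 x50 0.675 
z0.075 n91 x5 0.607 x50 0.676 
z0.090 n82 x5 0.607 x50 0.675 
z0.105 n46 x5 0.605 x50 0.610 
z0.120 n40 x5 0.605 x50 0.608 
z0.135 n307 x5 0.612 x50 0.672
z0.150 n232 x5 0.613 x50 0.633
z0.165 n39 x5 0.614 x50 0.624 
z0.180 n79 x5 0.614 x50 0.627 
z0.195 n87 x5 0.614 x50 0.629
```

```bash
python3 -m pendant '[[[2,0,-2],0,-1],[[1,0,-1],0,-1],[[0,0,0],0,-1]]' | egrep 'pos|ft|rot'; python3 -m pendant '[[[0,0,0],0,0.2],[[0,0,0],0,0.5],[[0,0,0],0,1],[[0,0,0],0,1],[[0,0,40],0,1],[[0,0,40],0,1],[[0,0,0],0,1]]'|egrep 'time|pos|ft|rot|grip'; python3 prof.py .14 .20 | cut -c1-30
python3 - <<'E'
from h import *
P=np.vstack([cloud(c,viewer.get_image(c)[1])[2] for c in('scene','side')])
m=(P[:,0]>.42)&(P[:,0]<.487)&(P[:,1]>.05)&(P[:,1]<.13)&(P[:,2]>.03)&(P[:,2]<.06); c=P[m]
r=cv2.minAreaRect((c[:,:2]*1000).astype(np.float32));print(r,c[c[:,2]>.042].mean(0))
E
python3 foot.py .03 .12
```

```text
position: [0.6392, 0.1664, 0.1614]
tool_rot: [[-0.995, 0.061, -0.085], [0.063, 0.998, -0.019], [0.084, -0.024, -0.996]]
ft_force: [-0.9, -1.3, -1.8]
time_s: 19.55
position: [0.6393, 0.1666, 0.2428]
tool_rot: [[-0.995, 0.061, -0.085], [0.063, 0.998, -0.019], [0.083, -0.024, -0.996]]
ft_force: [-0.4, 0.1, -0.3]
grip_width: 0.0853
z0.000 n50 x5 0.457 x50 0.583 
z0.015 n82 x5 0.609 x50 0.675 
z0.030 n76 x5 0.609 x50 0.673 
z0.045 n85 x5 0.609 x50 0.672 
z0.060 n80 x5 0.608 x50 0.672 
z0.075 n82 x5 0.608 x50 0.672 
z0.090 n82 x5 0.608 x50 0.672 
z0.105 n45 x5 0.608 x50 0.612 
z0.120 n44 x5 0.609 x50 0.612 
z0.135 n260 x5 0.616 x50 0.675
z0.150 n209 x5 0.617 x50 0.637
z0.165 n73 x5 0.619 x50 0.635 
z0.180 n98 x5 0.618 x50 0.637 
z0.195 n146 x5 0.619 x50 0.635
((467.73834228515625, 84.45304870605469), (40.14057540893555, 42.87694549560547), 79.20292663574219) [0.46749121 0.083062   0.0460472 ]
0.030 foot 0.658 face 0.657
0.050 foot 0.644 face 0.659
0.070 foot 0.646 face 0.660
0.090 foot 0.645 face 0.661
0.110 foot 0.602 face 0.662
```

```bash
python3 -m pendant '[[[-30,-13,0],-0.02,1],[[-30,-13,0],-0.02,1],[[-30,-13,0],-0.02,1],[[-30,-13,0],-0.015,1],[[-30,-13,0],0,1],[[-22,-11,0],0,1],[[0,0,0],0,1],[[0,0,-50],0,1],[[0,0,-50],0,1],[[0,0,-40],0,1],[[0,0,0],0,1],[[0,0,0],0,1]]' 25
```

```text
time_s: 21.35
position: [0.4633, 0.0894, 0.0899]
tool_rot: [[-0.986, 0.138, -0.098], [0.14, 0.99, -0.012], [0.095, -0.026, -0.995]]
ft_force: [-0.3, -0.0, -0.3]
grip_width: 0.0855
```

```bash
python3 -m pendant '[[[0,-1,-25],0,1],[[0,0,-25],0,1],[[0,0,-20],0,1],[[0,0,0],0,1],[[0,0,-8],0,1],[[0,0,0],0,1]]' 25 | grep pos; python3 -m pendant '[[[0,0,0],0,-1],[[0,0,0],0,-1],[[0,0,0],0,-1],[[0,0,0],0,-1],[[0,0,0],0,-1],[[0,0,0],0,-1]]' 25
```

```text
position: [0.4705, 0.0886, 0.0184]
time_s: 22.85
position: [0.4712, 0.0886, 0.0197]
tool_rot: [[-0.987, 0.138, -0.077], [0.14, 0.99, -0.014], [0.074, -0.024, -0.997]]
ft_force: [-0.7, -0.2, 1.5]
grip_width: 0.0393
```

```bash
python3 -m pendant '[[[0,0,0],0,0.5],[[0,0,0],0,0.5],[[-5,0,-10],0,0.5],[[0,0,-1],0,0.5],[[0,0,0],0,-1],[[0,0,0],0,-1],[[0,0,0],0,-1],[[0,0,0],0,-1],[[0,0,0],0,-1]]' 25
```

```text
time_s: 23.98
position: [0.4654, 0.0886, 0.0077]
tool_rot: [[-0.987, 0.138, -0.078], [0.14, 0.99, -0.013], [0.075, -0.024, -0.997]]
ft_force: [0.1, -0.5, -1.1]
grip_width: 0.0395
```

```bash
python3 -m pendant '[[[-9,-2,0],0.02,-1],[[-9,-2,0],0.02,-1],[[-9,-2,0],0.02,-1],[[-9,-2,0],0.015,-1],[[-7,0,0],0,-1],[[0,0,0],0,-1],[[0,0,0],0,-1]]'; python3 foot.py .02 .13
```

```text
time_s: 24.85
position: [0.4188, 0.0801, 0.0077]
tool_rot: [[-0.995, 0.058, -0.077], [0.06, 0.998, -0.019], [0.076, -0.024, -0.997]]
ft_force: [2.0, -0.1, -1.9]
grip_width: 0.0393
0.040 foot 0.658 face 0.658
0.060 foot 0.659 face 0.659
0.080 foot 0.603 face 0.660
0.100 foot 0.603 face 0.662
0.120 foot 0.659 face 0.663
```

```bash
python3 -m pendant '[[[3,0,16],0,-1],[[4.5,0,15],0,-1],[[6,0,15],0,-1],[[7,0,14],0,-1],[[8,-1,14],0,-1],[[9,-1,13],0,-1],[[0,0,0],0,-1]]' 20 |egrep 'pos|ft|rot'; python3 -m pendant '[[[10.5,-1,12.5],0,-1],[[11.5,-1,12],0,-1],[[12.5,-1,11],0,-1],[[13,-1,10],0,-1],[[0,0,0],0,-1]]';  python3 -m pendant '[[[12,-1,9],0,-1],[[13,-1,8],0,-1],[[14,-1,6],0,-1],[[14,-1,5],0,-1],[[0,0,0],0,-1]]'; python3 prof.py .045 .105 | cut -c1-30
```

```text
position: [0.4566, 0.0782, 0.0959]
tool_rot: [[-0.995, 0.059, -0.082], [0.06, 0.998, -0.019], [0.081, -0.024, -0.996]]
ft_force: [-0.6, 0.1, -2.2]
time_s: 26.45
position: [0.501, 0.0748, 0.1378]
tool_rot: [[-0.994, 0.058, -0.093], [0.06, 0.998, -0.018], [0.092, -0.023, -0.995]]
ft_force: [-0.4, -0.3, -0.5]
grip_width: 0.0393
time_s: 27.08
position: [0.5485, 0.0716, 0.1597]
tool_rot: [[-0.992, 0.057, -0.109], [0.059, 0.998, -0.017], [0.108, -0.023, -0.994]]
ft_force: [-0.5, -0.0, -4.0]
grip_width: 0.0392
z0.000 n50 x5 0.472 x50 0.619 
z0.015 n8 x5 0.583 x50 0.665 x
z0.030 n39 x5 0.659 x50 0.661 
z0.045 n46 x5 0.659 x50 0.662 
z0.060 n56 x5 0.659 x50 0.662 
z0.075 n68 x5 0.640 x50 0.662 
z0.090 n115 x5 0.622 x50 0.658
z0.105 n85 x5 0.614 x50 0.620 
z0.120 n121 x5 0.551 x50 0.611
z0.135 n397 x5 0.547 x50 0.665
z0.150 n134 x5 0.552 x50 0.575
z0.165 n64 x5 0.535 x50 0.566 
z0.180 n85 x5 0.529 x50 0.561 
z0.195 n165 x5 0.533 x50 0.546
```

```bash
python3 -m pendant '[[[13,-1,3],0,-1],[[13,-1,2],0,-1],[[13,-1,1],0,-1],[[13,-1,0],0,-1],[[0,0,0],0,-1]]'|egrep 'pos|ft|rot|grip'; python3 -m pendant '[[[12,-1,0],0,-1],[[12,-1,-1],0,-1],[[9,0,-1],0,-1],[[0,0,0],0,-1]]' | egrep 'pos|ft|rot';  python3 prof.py .045 .105 | cut -c1-30
```

```text
position: [0.5955, 0.0686, 0.1646]
tool_rot: [[-0.991, 0.056, -0.119], [0.058, 0.998, -0.016], [0.117, -0.023, -0.993]]
ft_force: [0.2, -0.7, -0.9]
grip_width: 0.0392
position: [0.6273, 0.0669, 0.1627]
tool_rot: [[-0.991, 0.055, -0.12], [0.058, 0.998, -0.016], [0.119, -0.023, -0.993]]
ft_force: [0.2, -0.6, 0.2]
z0.000 n92 x5 0.481 x50 0.668 
z0.015 n27 x5 0.601 x50 0.604 
z0.030 n37 x5 0.601 x50 0.604 
z0.045 n39 x5 0.601 x50 0.661 
z0.060 n49 x5 0.600 x50 0.663 
z0.075 n49 x5 0.599 x50 0.663 
z0.090 n53 x5 0.599 x50 0.663 
z0.105 n25 x5 0.598 x50 0.600 
z0.120 n42 x5 0.598 x50 0.601 
z0.135 n285 x5 0.605 x50 0.668
z0.150 n202 x5 0.605 x50 0.622
z0.165 n29 x5 0.606 x50 0.613 
z0.180 n72 x5 0.606 x50 0.617 
z0.195 n91 x5 0.605 x50 0.619
```

```bash
python3 -m pendant '[[[0,0,0],0,-1],[[0,0,0],0,-1],[[2,0,-1],0,-1],[[2,0,-1],0,-1],[[0,0,0],0,-1]]' 50| egrep 'pos|ft|rot'; python3 -m pendant '[[[0,0,0],0,0.2],[[0,0,0],0,0.5],[[0,0,0],0,1],[[0,0,0],0,1],[[0,0,40],0,1],[[0,0,40],0,1],[[0,0,0],0,1]]' 25|egrep 'time|pos|ft|rot|grip'; python3 prof.py .045 .105 | cut -c1-30; python3 top.py pics/top2.png fresh
```

```text
position: [0.6305, 0.0668, 0.1623]
tool_rot: [[-0.991, 0.055, -0.12], [0.058, 0.998, -0.017], [0.119, -0.023, -0.993]]
ft_force: [-1.3, -1.0, 0.2]
time_s: 29.9
position: [0.6307, 0.067, 0.2435]
tool_rot: [[-0.991, 0.055, -0.12], [0.058, 0.998, -0.016], [0.118, -0.023, -0.993]]
ft_force: [0.4, -0.6, -0.5]
grip_width: 0.0855
z0.000 n76 x5 0.464 x50 0.573 
z0.015 n31 x5 0.602 x50 0.604 
z0.030 n35 x5 0.601 x50 0.606 
z0.045 n40 x5 0.602 x50 0.605 
z0.060 n53 x5 0.602 x50 0.662 
z0.075 n49 x5 0.601 x50 0.663 
z0.090 n58 x5 0.601 x50 0.662 
z0.105 n28 x5 0.602 x50 0.604 
z0.120 n38 x5 0.601 x50 0.605 
z0.135 n273 x5 0.612 x50 0.670
z0.150 n194 x5 0.611 x50 0.630
z0.165 n50 x5 0.612 x50 0.622 
z0.180 n70 x5 0.612 x50 0.628 
z0.195 n130 x5 0.612 x50 0.633
```

View pics/top2.png

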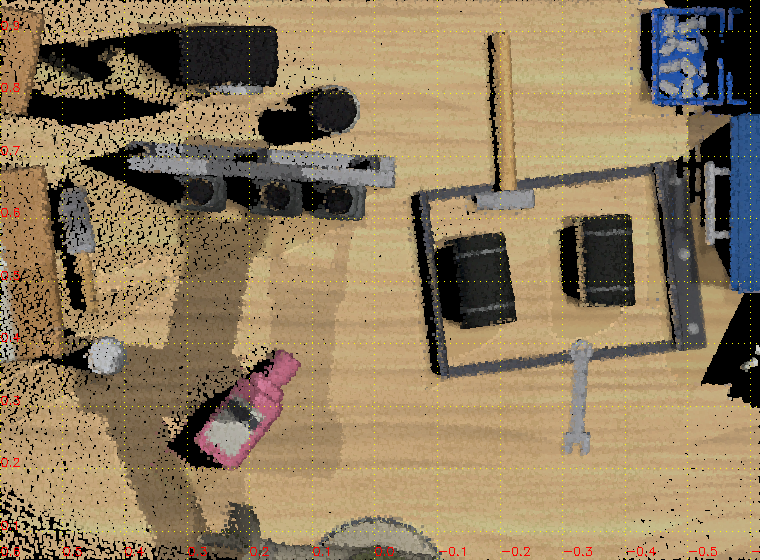

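All three bottles stand against the upstand (map px (200,190), (277,195), (340,198)), and the rollers have not moved. Rollers next. First I'll check the wrist joint and get the exact roller/rail fit.

```bash
cat > rol.py <<'E'
from h import *
from fit import rect
def go():
    P=np.vstack([cloud(c,viewer.get_image(c)[1])[2] for c in('scene','side')])
    P=P[(P[:,0]>.3)&(P[:,0]<.75)&(P[:,1]<.0)&(P[:,1]>-.55)]
    t=P[(P[:,2]>.065)&(P[:,2]<.1)&(P[:,1]>-.46)]
    g=np.zeros((300,300),np.uint8); g[((t[:,0]-.3)*500).astype(int),((t[:,1]+.55)*500).astype(int)]=255
    g=cv2.dilate(g,np.ones((3,3)));n,l=cv2.connectedComponents(g); L=l[((t[:,0]-.3)*500).astype(int),((t[:,1]+.55)*500).astype(int)]
    a=np.radians(6.8); nrm=np.array([np.sin(a),-np.cos(a)])
    for i in range(1,n):
        q=t[L==i]
        if len(q)>300:
            r=rect(q); c=r[0]/1000; print('roller',r,len(q),'dist to rail',round(float(((np.array([.5335,-.469])-c)@nrm)*1000),1))
    r=P[(P[:,2]>.034)&(P[:,2]<.046)&(P[:,1]<-.43)]
    print('railface pts',[ (round(x,2),round(float(np.percentile(r[abs(r[:,0]-x)<.01][:,1],97)),4)) for x in np.arange(.4,.7,.04)])
    s=env.observe(); print(s['time_s'],'q',np.round(s['q'],1),s['position'])
if __name__=='__main__': go()
E
python3 rol.py
```

```text
roller [array([ 502.1, -170.4]), array([144.2,  82. ]), np.float64(8.9)] 3324 dist to rail 300.2
roller [array([ 532.7, -365.2]), array([142.9,  81.9]), np.float64(2.7)] 4496 dist to rail 103.2
railface pts [(np.float64(0.4), -0.4824), (np.float64(0.44), -0.4769), (np.float64(0.48), -0.4728), (np.float64(0.52), -0.4703), (np.float64(0.56), -0.467), (np.float64(0.6), -0.4621), (np.float64(0.64), -0.4541), (np.float64(0.68), -0.4499)]
30.2 q [ -4.   33.9  52.6  -1.4 100.8 -91. ] [0.62955466 0.06701358 0.23929448]
```

```bash
python3 -m pendant '[[[-11,-34,0],-0.14,1],[[-11,-34,0],-0.14,1],[[-11,-34,0],-0.14,1],[[-11,-34,0],-0.14,1],[[-11,-34,0],-0.14,1],[[-11,-34,0],-0.14,1],[[-11,-34,0],-0.14,1],[[-11,-34,0],-0.14,1],[[-11,-32,0],-0.14,1],[[-6,-20,0],-0.12,1],[[0,0,0],0,1],[[0,0,0],0,1]]'
```

```text
time_s: 31.7
position: [0.5185, -0.2652, 0.2304]
tool_rot: [[-0.088, 0.995, -0.042], [0.986, 0.093, 0.136], [0.14, -0.029, -0.99]]
ft_force: [-0.3, -1.0, -0.1]
grip_width: 0.0853
```

```bash
python3 -m pendant '[[[0,0,0],-0.18,1],[[0,0,0],-0.18,1],[[0,0,0],-0.18,1],[[0,0,0],-0.18,1],[[0,0,0],-0.18,1],[[0,0,0],-0.18,1],[[0,0,0],-0.18,1],[[0,0,0],-0.18,1],[[0,0,0],-0.18,1],[[0,0,0],-0.18,1],[[0,0,0],-0.18,1],[[0,0,0],-0.18,1]]'|tail -5;  python3 -m pendant '[[[0,0,0],-0.18,1],[[0,0,0],-0.18,1],[[0,0,0],-0.18,1],[[0,0,0],-0.18,1],[[0,0,0],-0.18,1],[[0,0,0],0,1]]'; python3 rol.py
```

```text
time_s: 33.2
position: [0.523, -0.2512, 0.229]
tool_rot: [[0.852, -0.505, 0.137], [-0.504, -0.862, -0.044], [0.141, -0.032, -0.99]]
ft_force: [-0.1, -0.3, -0.3]
grip_width: 0.0856
time_s: 33.95
position: [0.5251, -0.2435, 0.2287]
tool_rot: [[0.125, -0.991, 0.048], [-0.982, -0.13, -0.135], [0.14, -0.03, -0.99]]
ft_force: [0.2, 0.8, 0.3]
grip_width: 0.0853
roller [array([ 501.7, -172.2]), array([143.4,  81.9]), np.float64(9.7)] 3297 dist to rail 298.5
roller [array([ 533.1, -365.3]), array([143. ,  83.6]), np.float64(1.6)] 4503 dist to rail 103.0
railface pts [(np.float64(0.4), -0.4829), (np.float64(0.44), -0.4779), (np.float64(0.48), -0.4727), (np.float64(0.52), -0.47), (np.float64(0.56), -0.4671), (np.float64(0.6), -0.4623), (np.float64(0.64), -0.4531), (np.float64(0.68), -0.4492)]
34.05 q [-34.5  22.4  74.3  -4.9  76.7 139. ] [ 0.52480934 -0.24395901  0.22875511]
```

```bash
python3 -m pendant '[[[-2,-28,0],-0.015,1],[[0,0,0],0,1],[[0,0,-40],0,1],[[0,0,-40],0,1],[[0,0,-40],0,1],[[0,0,-40],0,1],[[0,0,-25],0,1],[[0,0,0],0,1],[[0,0,0],0,1]]'
```

```text
time_s: 35.17
position: [0.5234, -0.268, 0.0414]
tool_rot: [[0.136, -0.989, 0.053], [-0.981, -0.142, -0.135], [0.141, -0.034, -0.989]]
ft_force: [0.9, 0.3, 0.7]
grip_width: 0.0852
```

```bash
python3 -m pendant '[[[0,0,-15],-0.028,1],[[0,0,0],0,1],[[1,-10,0],0,1],[[1,-10,0],0,1],[[1,-10,0],0,1],[[1,-8,0],0,1],[[1,-7,0],0,1],[[1,-7,0],0,1],[[1,-7,0],0,1],[[1,-7,0],0,1],[[0,0,0],0,1]]'; python3 rol.py
```

```text
time_s: 36.55
position: [0.533, -0.3401, 0.0283]
tool_rot: [[0.107, -0.993, 0.053], [-0.984, -0.113, -0.14], [0.145, -0.037, -0.989]]
ft_force: [0.2, 0.2, -0.1]
grip_width: 0.0855
roller [array([ 502.2, -171. ]), array([142.2,  80.7]), np.float64(9.0)] 2236 dist to rail 299.6
roller [array([ 479.6, -338. ]), array([46. , 29.3]), np.float64(2.6)] 323 dist to rail 136.5
roller [array([ 535.4, -404.8]), array([144.3,  90. ]), np.float64(2.0)] 4867 dist to rail 63.5
railface pts [(np.float64(0.4), -0.4821), (np.float64(0.44), -0.4772), (np.float64(0.48), -0.4487), (np.float64(0.52), -0.4457), (np.float64(0.56), -0.4426), (np.float64(0.6), -0.4326), (np.float64(0.64), -0.4544), (np.float64(0.68), -0.4493)]
36.65 q [-41.6  39.   81.1  -5.   52.4 134.9] [ 0.53289412 -0.33945134  0.02826409]
```

```bash
for i in 1 2 3 4; do python3 -m pendant '[[[0.5,-5,0],0,1],[[0.5,-5,0],0,1],[[0,0,0],0,1]]' | egrep 'pos|ft'; done; python3 rol.py
```

```text
position: [0.534, -0.3498, 0.0283]
ft_force: [-0.0, 0.3, 0.9]
position: [0.5351, -0.3605, 0.0283]
ft_force: [0.1, 0.0, -0.4]
position: [0.5352, -0.3689, 0.028]
ft_force: [-0.5, 4.0, 2.1]
position: [0.5352, -0.3682, 0.0281]
ft_force: [-0.5, 0.6, -0.6]
roller [array([ 501.9, -170.2]), array([141.7,  80.5]), np.float64(8.8)] 2095 dist to rail 300.4
roller [array([ 536.8, -402.7]), array([149.4, 120.6]), np.float64(3.7)] 5256 dist to rail 65.4
railface pts [(np.float64(0.4), -0.4822), (np.float64(0.44), -0.4781), (np.float64(0.48), -0.458), (np.float64(0.52), -0.4692), (np.float64(0.56), -0.4656), (np.float64(0.6), -0.4325), (np.float64(0.64), -0.4541), (np.float64(0.68), -0.4488)]
38.25 q [-43.8  40.7  77.   -3.7  56.  131.6] [ 0.53526419 -0.36875849  0.02801673]
```

```bash
python3 -m pendant '[[[0.5,-4,0],0,1],[[0.5,-4,0],0,1],[[0,0,0],0,1],[[0,0,0],0,1]]' | egrep 'pos|ft'; python3 -m pendant '[[[0,6,0],0,1],[[-1,10,0],0,1],[[-2,15,0],0,1],[[-2,20,0],0,1],[[-2,20,0],0,1],[[0,0,0],0,1]]'; python3 top.py pics/top3.png fresh; python3 rol.py
```

```text
position: [0.5353, -0.3682, 0.028]
ft_force: [-0.7, 2.2, 0.3]
time_s: 39.5
position: [0.5277, -0.2939, 0.0279]
tool_rot: [[0.112, -0.993, 0.04], [-0.988, -0.116, -0.102], [0.106, -0.028, -0.994]]
ft_force: [1.3, -0.1, 0.6]
grip_width: 0.0853
roller [array([ 501.9, -170.9]), array([141.5,  80.2]), np.float64(8.1)] 2191 dist to rail 299.7
roller [array([ 535.9, -421.6]), array([147.2,  81.5]), np.float64(4.3)] 4678 dist to rail 46.8
railface pts [(np.float64(0.4), -0.4815), (np.float64(0.44), -0.4776), (np.float64(0.48), -0.4552), (np.float64(0.52), -0.4694), (np.float64(0.56), -0.4657), (np.float64(0.6), -0.4322), (np.float64(0.64), -0.4546), (np.float64(0.68), -0.4495)]
39.7 q [-39.1  37.6  84.2  -3.9  52.8 136.6] [ 0.52792412 -0.29618777  0.0278652 ]
```

View pics/top3.png

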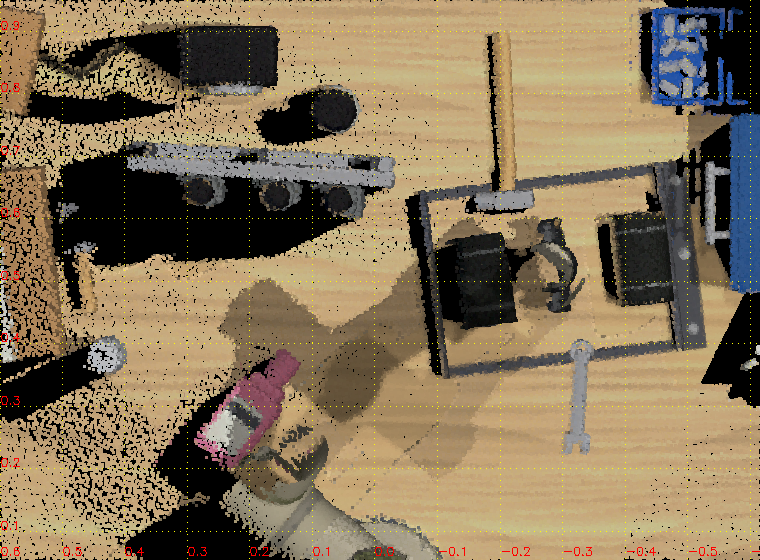

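```bash
python3 -m pendant '[[[0,0,40],0,1],[[0,0,40],0,1],[[0,0,40],0,1],[[0,0,0],0,1],[[-6,30,0],0,1],[[-6,30,0],0,1],[[-6,30,0],0,1],[[-6,30,0],0,1],[[-6,30,0],0,1],[[-6,30,0],0,1],[[-3,20,0],0,1],[[0,0,0],0,1]]'
```

```text
time_s: 41.2
position: [0.4848, -0.0961, 0.1442]
tool_rot: [[0.102, -0.994, 0.032], [-0.989, -0.105, -0.1], [0.103, -0.021, -0.995]]
ft_force: [0.1, -0.1, 0.2]
grip_width: 0.0854
```

```bash
python3 -m pendant '[[[7,15,0],0,1],[[0,0,0],0,1],[[0,0,-30],0,1],[[0,0,-30],0,1],[[0,0,-25],0,1],[[0,0,-15],0,1],[[0,0,0],0,1],[[0,0,0],0,1]]'
```

```text
time_s: 42.2
position: [0.4946, -0.0844, 0.0409]
tool_rot: [[0.098, -0.995, 0.033], [-0.99, -0.101, -0.101], [0.104, -0.023, -0.994]]
ft_force: [0.5, -0.4, 0.6]
grip_width: 0.0853
```

```bash
python3 -m pendant '[[[0,0,-11],0.01,1],[[0,0,0],0,1],[[1,-10,0],0,1],[[1,-10,0],0,1],[[1,-9,0],0,1],[[1,-8,0],0,1],[[1,-8,0],0,1],[[1,-8,0],0,1],[[1,-8,0],0,1],[[1,-8,0],0,1],[[1,-8,0],0,1],[[0,0,0],0,1]]' | egrep 'pos|ft|rot'; python3 rol.py
```

```text
position: [0.5052, -0.1679, 0.0308]
tool_rot: [[0.108, -0.993, 0.038], [-0.988, -0.111, -0.102], [0.106, -0.026, -0.994]]
ft_force: [-1.0, 0.0, -0.1]
roller [array([ 510.6, -237.7]), array([144. ,  83.9]), np.float64(9.8)] 3629 dist to rail 232.4
roller [array([ 536.5, -424.7]), array([144.8,  84.2]), np.float64(7.3)] 4663 dist to rail 43.6
railface pts [(np.float64(0.4), -0.4834), (np.float64(0.44), -0.4772), (np.float64(0.48), -0.454), (np.float64(0.52), -0.4691), (np.float64(0.56), -0.4655), (np.float64(0.6), -0.4317), (np.float64(0.64), -0.4541), (np.float64(0.68), -0.4504)]
43.8 q [-29.1  32.4  95.5  -5.5  47.5 148.1] [ 0.50499465 -0.16730866  0.03073951]
```

```bash
python3 -m pendant '[[[1,-8,-2],0,1],[[1,-8,0],0,1],[[1,-8,0],0,1],[[1,-8,0],0,1],[[1,-7,0],0,1],[[1,-7,0],0,1],[[1,-7,0],0,1],[[0.5,-6,0],0,1],[[0.5,-6,0],0,1],[[0.5,-6,0],0,1],[[0,0,0],0,1]]' | egrep 'pos|ft|rot'; python3 rol.py
```

```text
position: [0.514, -0.2431, 0.0286]
tool_rot: [[0.109, -0.993, 0.038], [-0.988, -0.112, -0.102], [0.105, -0.026, -0.994]]
ft_force: [-0.4, -0.1, 0.9]
roller [array([ 520.7, -306.9]), array([143.9,  82.6]), np.float64(7.5)] 4026 dist to rail 162.5
roller [array([ 536.4, -423.9]), array([144.2,  81.3]), np.float64(6.4)] 4675 dist to rail 44.4
railface pts [(np.float64(0.4), -0.4829), (np.float64(0.44), -0.478), (np.float64(0.48), -0.4546), (np.float64(0.52), -0.4693), (np.float64(0.56), -0.4655), (np.float64(0.6), -0.4305), (np.float64(0.64), -0.4537), (np.float64(0.68), -0.4504)]
45.275 q [-35.6  35.   90.   -4.6  49.9 140.8] [ 0.51394039 -0.24265717  0.02854939]
```

```bash
python3 -m pendant '[[[1,-6,0],0,1],[[1,-6,0],0,1],[[0.5,-6,0],0,1],[[0,0,0],0,1]]' | egrep 'pos|ft'; for i in 1 2 3; do python3 -m pendant '[[[0.5,-5,0],0,1],[[0.5,-5,0],0,1],[[0,0,0],0,1]]' | egrep 'pos|ft'; done; python3 -m pendant '[[[0.5,-4,0],0,1],[[0.5,-4,0],0,1]]' | egrep 'pos|ft';  python3 rol.py
```

```text
position: [0.5167, -0.2617, 0.0286]
ft_force: [0.0, 1.1, -0.9]
position: [0.5177, -0.2725, 0.0285]
ft_force: [0.7, 0.0, -0.5]
position: [0.5186, -0.2795, 0.0286]
ft_force: [0.3, 2.1, 2.4]
position: [0.5185, -0.2787, 0.0285]
ft_force: [-0.9, 0.1, 0.1]
position: [0.5185, -0.2796, 0.0284]
ft_force: [-1.2, 28.3, 14.8]
roller [array([ 522.7, -319.5]), array([148.5, 116.4]), np.float64(6.9)] 4755 dist to rail 149.7
roller [array([ 536.7, -424.3]), array([144. ,  82.2]), np.float64(7.2)] 4659 dist to rail 44.0
railface pts [(np.float64(0.4), -0.482), (np.float64(0.44), -0.4779), (np.float64(0.48), -0.4546), (np.float64(0.52), -0.4694), (np.float64(0.56), -0.4655), (np.float64(0.6), -0.4335), (np.float64(0.64), -0.453), (np.float64(0.68), -0.4497)]
47.25 q [-39.   36.8  85.5  -2.2  54.2 135.6] [ 0.51850127 -0.27958745  0.02839077]
```

```bash
python3 -m pendant '[[[0,2,0],0,1],[[0,4,0],0,1],[[0,8,0],0,1],[[0,15,0],0,1],[[0,15,0],0,1],[[0,0,30],0,1],[[0,0,40],0,1],[[0,0,50],0,1],[[-10,30,40],0,1],[[-20,40,30],0,1],[[-20,40,20],0,1],[[0,0,0],0,1]]'; python3 rol.py; python3 top.py pics/top4.png fresh; python3 -c "
from h import *; snap('side','pics/s5.png',(180,60,560,460),2)"
```

```text
time_s: 48.75
position: [0.4653, -0.1144, 0.2439]
tool_rot: [[0.117, -0.993, 0.027], [-0.991, -0.118, -0.063], [0.065, -0.019, -0.998]]
ft_force: [0.1, -0.3, 0.1]
grip_width: 0.0856
roller [array([ 531. , -380.1]), array([145.2, 173.5]), np.float64(8.2)] 8899 dist to rail 88.6
railface pts [(np.float64(0.4), -0.4826), (np.float64(0.44), -0.4777), (np.float64(0.48), -0.4521), (np.float64(0.52), -0.4692), (np.float64(0.56), -0.4658), (np.float64(0.6), -0.434), (np.float64(0.64), -0.4547), (np.float64(0.68), -0.449)]
48.85 q [-26.8  13.3  85.1  -2.6  78.7 147. ] [ 0.4659589  -0.11638992  0.2422462 ]
```

View pics/top4.png

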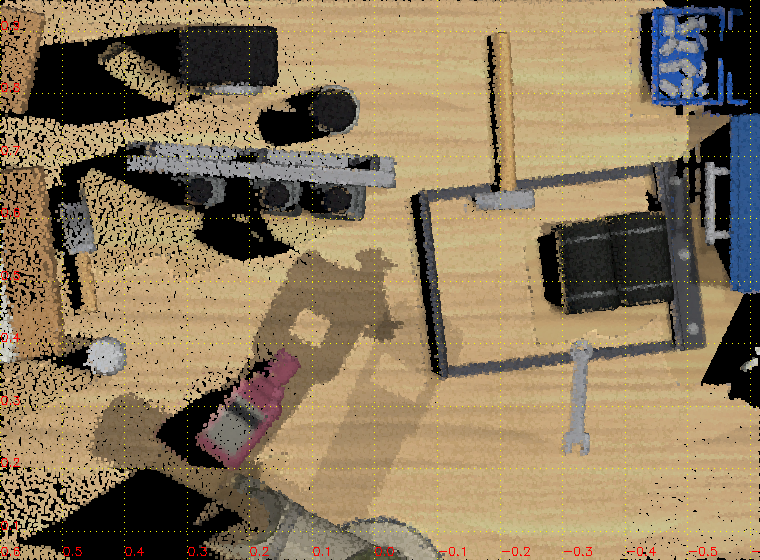

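View pics/s5.png

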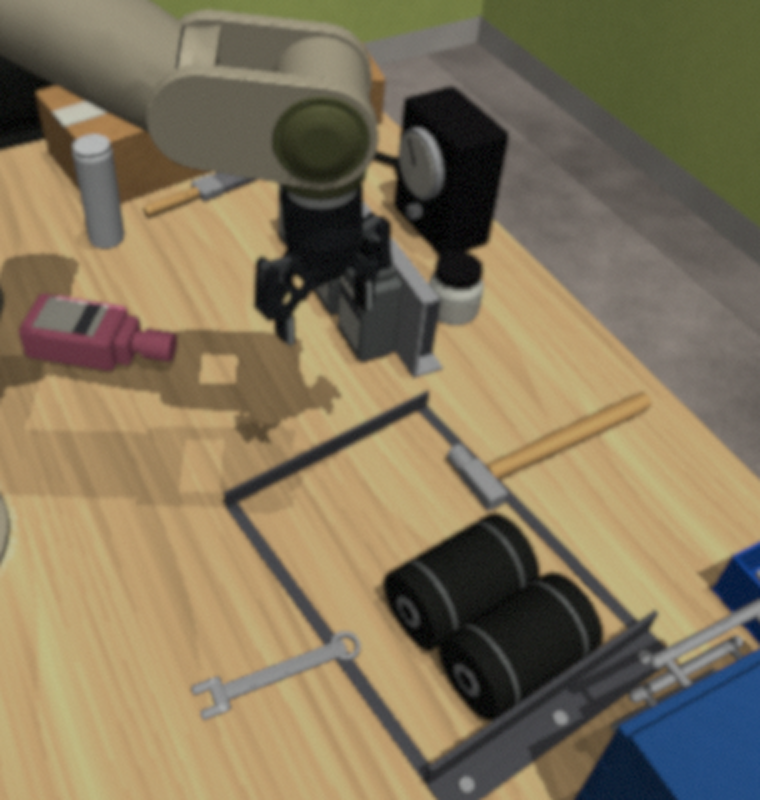

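```bash
python3 -m pendant '[[[0,0,0],0,1],[[0,0,0],0,1],[[0,0,0],0,1],[[0,0,0],0,1],[[0,0,0],0,1],[[0,0,0],0,1],[[0,0,0],0,1],[[0,0,0],0,1],[[0,0,0],0,1],[[0,0,0],0,1],[[0,0,0],0,1],[[0,0,0],0,1]]' | grep time; python3 rol.py | grep roller
python3 - <<'E'
from h import *
P=np.vstack([cloud(c,viewer.get_image(c)[1])[2] for c in('scene','side')])
for y0 in(.2885,.1665,.067):
    m=(abs(P[:,1]-y0)<.034)&(P[:,2]>.02)&(P[:,2]<.12)&(P[:,0]>.58)&(P[:,0]<.6554+.0625*y0-.03); q=P[m]
    k=np.polyfit(q[:,1]-y0,q[:,0],1); r=q[:,0]-np.polyval(k,q[:,1]-y0); q=q[abs(r)<.008]; k=np.polyfit(q[:,1]-y0,q[:,0],1)
    A=np.polyfit(q[:,2],q[:,0],1)
    print(y0,len(q),'yaw',-np.degrees(np.arctan(k[0])),'front',k[1],'gap mm',(.6554+.0625*y0-k[1])*1000*.998-56,'lean',np.degrees(A[0]))
E
```

```text
time_s: 50.5
roller [array([ 530.3, -379.6]), array([146.2, 172.2]), np.float64(7.5)] 8898 dist to rail 89.2
0.2885 67 yaw -5.5348875971416165 front 0.6164965851551797 gap mm 0.8207955151305981 lean 0.5310609117483914
0.1665 24 yaw -0.13770199692211707 front 0.6082968763319803 gap mm 1.3943549206836323 lean 0.3702783673389638
0.067 263 yaw -4.388357386228716 front 0.6033723826332802 gap mm 0.10268713198636448 lean -0.15171959769707932
```

Everything is in place: the bottle gaps measure about 0–1.5 mm and the bottles are upright, and the rollers lie still against the rail. Handing in.

```bash
python3 -c "
from rig import ticket; print(ticket.close_job())"
```

```text
the job is handed in; nothing more can be done
None
```

I handed the job in at about 50 s, with the gripper clear of everything. There is no verdict from the system, so the results below are my own last measurements.

- **Bottles:** I gripped each of the three grey bottles by its cap, pulled it back along the bench and tipped it up on its foot. I then nudged each against the upstand. All three stand upright, leaning under 1°, with backs about 0–1.5 mm from the face.
- **Rollers:** I rolled roller 1 to the stop rail and roller 2 against it with the open fingers. After about 2 s at rest the pair lay still, 89 mm from the rail face to the middle of the pair (90 mm if touching). They were in line with the rail to about 1° (7.5° measured, rail 6.6–6.8°).
- **Other things:** The pink bottle, can, jar, wrench, brush and mallet looked unmoved in the last pictures.

**Checks that were weak or disagreed:**
- **Bottle 2 yaw:** it read −0.1° against the upstand's −3.5°, but from only 24 points and half hidden by the gripper. The gripper was at −3.5° when it let go.
- **Lifting:** while tipping bottle 1 at about 65°, the wrist force briefly read close to its full weight. Its foot may have come a few millimetres off the bench for a moment. Later readings varied by several newtons, so I can't be sure.

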